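Start the bench extraction and set its gate half open

ROBOT

A 7-joint arm with a two-finger parallel gripper is mounted at the origin on the work surface. World frame = base frame: x ahead of the robot, y to its left, z up, the work surface at z = 0. Lengths are in m, angles in rad, forces in N, time in s.
With the tool pointing down it reaches from about 0.4 to 0.85 m from the base axis. Payload 4.5 kg.
Tool frame: the origin (TCP) lies at the very end of the fingers, on their centre line; the grasp point (between the pads) lies 19 mm behind it (r.pinch_z is the distance from the TCP to the grasp point, in m); z points along the fingers, y is the line along which they close (so a half turn about z gives the same grasp; the last joint's range is limited). The gripper opens to 88 mm and grips with 3 to 60 N. Pads are 18 mm wide; open, the fingers measure 123 mm over their backs; the gripper's body (75 mm by 187 mm) begins 45 mm behind the grasp point.
Start: joints at [-1.084, 0.689, -0.195, 1.565, 0.157, 0.902, -0.215], TCP at [0.273, 0.562, 0.239] pointing down, gripper open.
Joint ranges: [-3.01, 3.01], [-0.46, 2.08], [-1.47, 1.51], [0.13, 2.56], [-1, 4.14], [0.04, 2.09], [-2.66, 2.66]. Speed limits (rad/s): [2.57, 2.57, 3.14, 3.14, 3.14, 3.14, 3.14].

INTERFACE

Orientations are given as a unit quaternion [x, y, z, w].
In Python, from plant import r, cams gives the robot as it stands.
- The arm moves only by the shell command python3 -m pendant 'ROWS' [FORCE]. ROWS is JSON, a list of rows, each a list of 3 entries, a list of its own where there are three numbers: the closure, from -1 (fully open) to 1 (shut), then the shift along the tool's x, y, z in mm, then the turn, a rotation vector about the tool's x, y, z in degrees. A call has 1 to 8 rows; each row shifts and turns the commanded pose from where the row before left it, along the tool's axes as they then stand; what a row does not reach is not made up. A row lasts 1/8 s, in which the tool goes at most 62.5 mm and 10.7 degrees, less where a joint would pass 70% of its speed; a pose out of reach is approached as far as the arm can. A call with a gripper value outside its range is refused whole. The fingers move at their own pace and stop on an object; FORCE is the grip in N (left out, the last holds). Time passes only in rows, so rows that do not move let the fingers close. It gives the time, the measured TCP pose, the force, the opening and the grip force at its end, in the units of the state.
- r.get_state(): the state, without advancing time (a new reading comes with each control period).
- cams.snapshot(name): name is "scene" or "side" or "wrist"; returns a dict with "img" (420x560x3 uint8, red, green, blue), "camera_matrix" (3x3 intrinsics, pixels), "camera_from_world" (4x4, takes a point from world to camera coordinates); the wrist camera has in their place "tool_from_camera" (4x4, takes a point from camera to tool coordinates, whose origin is the TCP and whose axes are the flange's). Camera axes: x right, y up, looking along -z (the intrinsics and any distortion apply to the point x, -y, -z); pixel columns grow to the right and rows downward; lengths in m; the calibration is good to about 2 mm. The wrist camera is an equidistant fisheye: a pixel r from the principal point sees the ray r / f radians off the axis. A picture is of the moment at which its call begins: read the wrist's pose just before it. There is no depth.
- r.finish_job(): hands the job in; it is judged then, once.
The state is a dict: "clock": time; "q": joint angles; "qd": joint speeds; "joint_torque": joint torques, N m; "tool_pos": TCP position; "eef_rot": TCP orientation; "contact_force": force on the tool from outside, world axes, zero at the start; "moment": the same for the moment, N m; "opening": opening from 0.0 (shut) to 1.0 (fully open); "finger_force": force on a finger pad.
Only numpy, scipy, OpenCV 4.12 (cv2) and the standard library are available. Lean on these libraries where they do the work, as an engineer would, in place of code of your own. Each camera call takes 0.05 s, during which the arm holds its last target. There are 200 camera calls.

TASK

Start the goldsmith's bench extraction for grinding: press the green start button on the starter box while the gate is still shut, then push the gate's sprung slide fully home by its yellow push plate to clear the duct, and let it go so that it springs back and catches on its stop pin, half open. Only push, with the fingers: do not take hold of the slide or of anything else, leave the red stop button alone, and leave the loose things on the bench where they are.

Things in the scene. Friction and masses are not known exactly. Their poses are not given: they have to be found in the camera images.
- gate: Extraction gate fixed on the bench: upright aluminium housing 22 (x) by 112 (y) by 108 mm high, clear hood on its -x side (reaching 88 mm out, 120 wide, 22 to 102 mm high), grey duct 56 mm thick on its +x side. Only the stop pin stands higher (150 mm; 30 mm to +y of the middle). Origin on the bench under the housing's centre, z up. The slide is pushed along its +y. Place and yaw vary.
- gate_slide (a joint): The steel slide through the housing, in m: 0 = shut (start, held by its spring); grows as the plate is pushed to the gate's +y; 0.054 = fully home on the end stop. The spring pushes back 4.4 N when shut, 8.7 N at the end; friction 0.6 N, drag 18 N per m/s. Once past 0.027 the stop pin drops into its top slot; let go, it returns within 0.3 s and is caught at 0.027 (half open).
- push_plate (a point): Middle of the outer face (to push on) of the yellow push plate at the slide's -y end: upright, 44 wide (gate's x), 4 thick (y), 69 mm high, from 31 to 100 mm above the bench. The point is 65 mm above the bench, moves with the slide, and has the gate's axes: +y goes into the plate. When shut it is 122 mm to -y of the gate's origin; fully home, a 10 mm gap is left between plate and housing.
- stop_pin (a joint): The sprung stop pin, a black knob 20 mm across on a steel pin on top of the housing. Value in m: 0 = riding up on the slide's edge, 0.007 = dropped into the slot. It drops by itself.
- starter: The motor starter, a grey box 89 (x) by 134 (y) by 70 mm high fixed flat on the bench, with a round green start button and a round red stop button on its top, 30 mm to the +y and -y side of its middle. Origin on the bench under its centre. Its place and yaw vary.
- start_button (a joint): Travel of the green start button in m: 0 = up, 0.006 = fully down; 1.5 N starts it, 5 N puts it fully down, it springs up again when let go. It counts as pressed at 0.0045.
- start_button_top (a point): Centre of the top face of the green start button, 28 mm across, 88 mm above the bench, pressed straight down.
- stop_button (a joint): Travel of the red stop button in m: 0 = up, 0.006 = fully down. Same height as the green one, 32 mm across, 60 mm away from it.
- parts_box: Loose: a closed clear box of small findings, 92 by 64 by 28 mm. Origin under its centre. Stands beside the slide's push plate.
- bur_stand: Loose: a wooden block 45 by 70 by 28 mm with four burs on it, 54 mm high in all. Origin under its centre. Stands behind the slide's push plate.
- hammer: Loose: a hammer with a yellow handle, 240 mm long.
- tweezers: Loose: steel tweezers, 150 mm long, 10 mm high.
- ring_clamp: Loose: a wooden ring clamp, 130 by 34 by 25 mm.
- handpiece: Loose: a black and steel rotary handpiece, 175 mm long, 24 mm thick.
- ring_blank: Loose: a brass ring blank, 22 mm across, 7 mm high.

How it is judged:
On the way, in this order (a step that is already met when the one before it is completed fails the run):
1. the green start button is pressed while the gate is still shut (value of joint start_button above 0.0045 m and value of joint gate_slide below 0.008 m), for 0.05 s.
2. the slide is pushed fully home (value of joint gate_slide above 0.05 m), for 0.1 s.
3. the slide has come back and is caught on the stop pin, half open (value of joint gate_slide between 0.023 and 0.031 m and value of joint stop_pin above 0.005 m), for 0.2 s.
At the end, for the whole second after the job is handed in: The gate's slide rests on its dropped stop pin at half open (0.023 to 0.031 m), let go of; both buttons are up again; every loose thing is within 20 mm of where it began (all of step 3 and value of joint each of start_button, stop_button below 0.002 m and distance of each of parts_box, bur_stand, hammer, tweezers, ring_clamp, handpiece, ring_blank from where it was at the start of the episode below 0.02 m); the robot touches nothing.
It fails at once if the red stop button is pressed (value of joint stop_button above 0.003 m).
It fails at once if the push plate is taken between the fingers instead of being pushed (x of the grasp point in the frame of push_plate between -0.018 and 0.018 m and y of the grasp point in the frame of push_plate between -0.004 and 0.008 m and z of the grasp point in the frame of push_plate between -0.035 and 0.035 m).
It fails at once if a loose thing is lifted, carried or knocked more than 20 mm from its place (distance of any of parts_box, bur_stand, hammer, tweezers, ring_clamp, handpiece, ring_blank from where it was at the start of the episode above 0.02 m).
It also fails if it takes over 45 s, if anything falls off the work surface, if the arm or the gripper's body presses on something with over 40 N, if the wrist force passes 120 N, or if a joint passes its speed limit or range.

## Working session

There is one attempt and no reset: what is moved stays moved. The work goes in short steps, Python scripts to look and compute and a shell command to move; the robot and the scene stay as the last step left them, time stands still between calls to the robot, and variables do not carry over. Pictures are saved under pics/ and viewed, at most 10 in all, crops included, and the job is handed in when it is done.

```bash
mkdir -p pics; ls; python3 - <<'E'
from plant import r,cams
import cv2,numpy as np,pickle
s=r.get_state();print({k:np.round(s[k],3).tolist() for k in ("clock","tool_pos","eef_rot","contact_force","opening")})
for n in("scene","side"):
    d=cams.snapshot(n);pickle.dump(d,open(n+".pkl","wb"))
    cv2.imwrite(f"pics/{n}0.png",cv2.resize(d["img"][...,::-1],(800,600),interpolation=cv2.INTER_CUBIC))
    print(n,d["camera_matrix"],d["camera_from_world"],[k for k in d])
E
```

```text
pics
{'clock': 0.0, 'tool_pos': [0.273, 0.561, 0.238], 'eef_rot': [0.224, 0.974, -0.001, -0.0], 'contact_force': [0.161, -0.002, 0.542], 'opening': 0.997}
scene [[391.97910166   0.         279.62775993]
 [  0.         391.97910166 206.9284785 ]
 [  0.           0.           1.        ]] [[-0.74567319  0.66630107  0.00379176  0.37944789]
 [-0.49353149 -0.55612806  0.66869145  0.23934923]
 [ 0.44765853  0.49675393  0.74353034 -1.38406578]
 [ 0.          0.          0.          1.        ]] ['img', 'camera_matrix', 'camera_from_world']
side [[398.92997134   0.         283.1328873 ]
 [  0.         398.92997134 212.25048678]
 [  0.           0.           1.        ]] [[ 0.68091863 -0.73215641 -0.01722853 -0.35266651]
 [ 0.50704153  0.45432202  0.73246187 -0.36302789]
 [-0.52844935 -0.50748251  0.68059003 -0.96992568]
 [ 0.          0.          0.          1.        ]] ['img', 'camera_matrix', 'camera_from_world']
```

View pics/scene0.png

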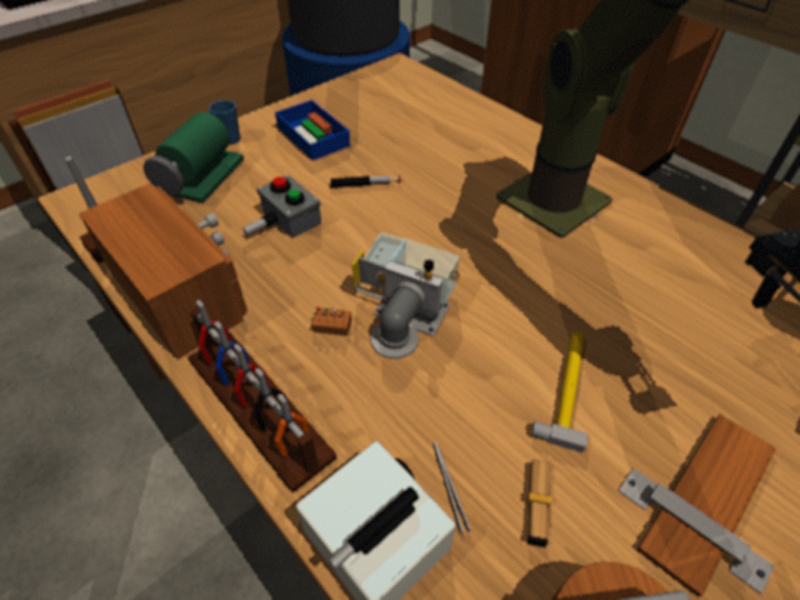

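View pics/side0.png

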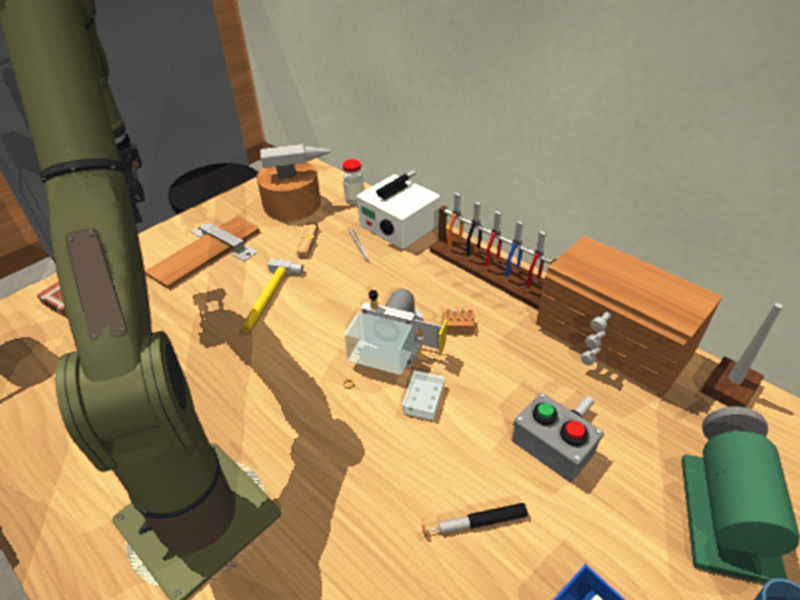

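The scene image shows the green button at (294,196), the yellow plate at (359,268) and the pin knob at (429,266). The side image shows green at (544,412), red at (575,432), the plate at (443,336) and the pin at (374,296). Enlarging both around the gate and starter next.

```bash
cat >h.py <<'E'
import numpy as np,pickle,cv2
C={n:pickle.load(open(f"{n}.pkl","rb")) for n in("scene","side")}
def ray(n,u,v):
    d=C[n];K=d["camera_matrix"];T=d["camera_from_world"]
    p=np.linalg.solve(K,[u,v,1]);p=np.array([p[0],-p[1],-p[2]])
    return -T[:3,:3].T@T[:3,3],T[:3,:3].T@p
def atz(n,uv,z):
    o,d=ray(n,*uv);return o+d*(z-o[2])/d[2]
def tri(a,b):
    A=np.zeros((3,3));B=np.zeros(3);R=[]
    for n,uv in(("scene",a),("side",b)):
        o,d=ray(n,*uv);d=d/np.linalg.norm(d);M=np.eye(3)-np.outer(d,d);A+=M;B+=M@o
        R.append((M,o))
    x=np.linalg.solve(A,B);return x,[np.linalg.norm(M@(x-o)) for M,o in R]
def proj(n,p):
    d=C[n];c=d["camera_from_world"]@np.r_[p,1];k=d["camera_matrix"]@[c[0],-c[1],-c[2]];return k[:2]/k[2]
E
python3 - <<'E'
from h import *
for n,(x,y,w,h) in dict(scene=(175,119,160,130),side=(236,196,190,140)).items():
    s=5 if n=="scene" else 4
    im=cv2.resize(C[n]["img"][y:y+h,x:x+w,::-1],None,fx=s,fy=s,interpolation=cv2.INTER_CUBIC)
    if s==5: im=im[:600]
    cv2.imwrite(f"pics/{n}1.png",im[:600,:800])
    hsv=cv2.cvtColor(C[n]["img"],cv2.COLOR_RGB2HSV)[y:y+h,x:x+w]
    for nm,lo,hi in(("green",(50,130,50),(80,255,255)),("red",(0,190,110),(4,255,255)),("yel",(23,180,120),(32,255,255))):
        k,l,st,c=cv2.connectedComponentsWithStats(cv2.inRange(hsv,lo,hi))
        for i in range(1,k):
            if st[i,4]>12: print(n,nm,st[i]+[x,y,0,0,0],c[i]+[x,y])
E
```

```text
scene green [201 133   9   6  45] [205.37777778 135.4       ]
scene red [191 124   9   6  39] [195.23076923 126.53846154]
side green [376 282  12  11 103] [381.31067961 287.04854369]
side red [396 295  14  12 128] [402.2265625 300.2265625]
side yel [307 224   6  24  61] [309.26229508 235.        ]
```

View pics/scene1.png

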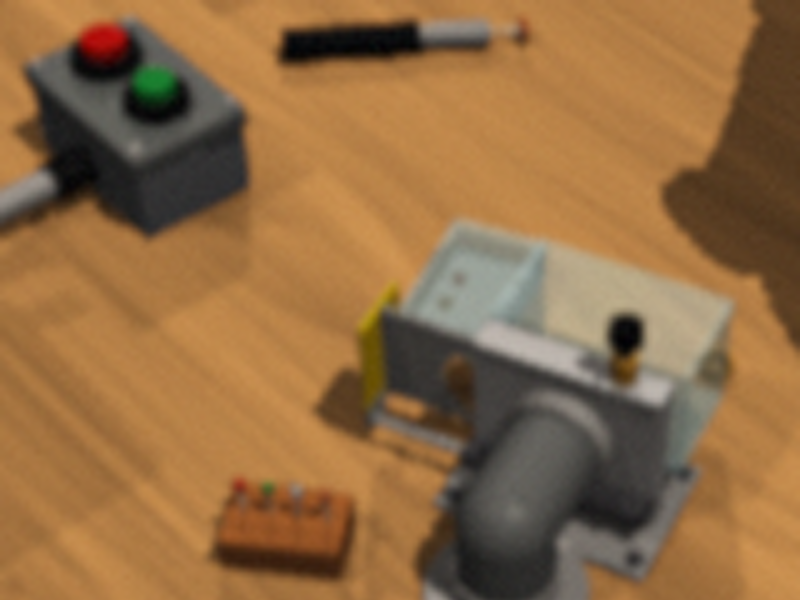

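View pics/side1.png

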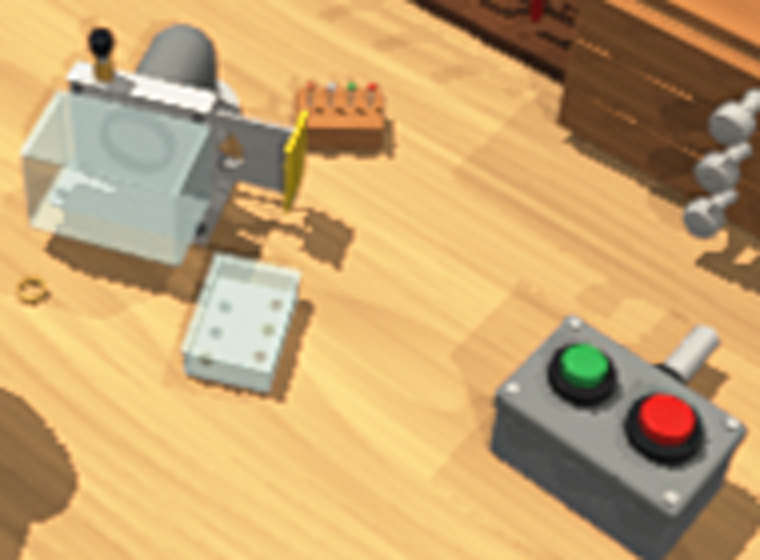

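```bash
python3 - <<'E'
from h import *
S=lambda u,v:(175+u/5-.4,119+v/5-.4)
D=lambda u,v:(236+u/4-.4,196+v/4-.4)
P=dict(green=(S(156,82),D(584,360)),red=(S(103,42),D(668,416)),knob=(S(626,333),D(100,42)),pxt=(S(362,325),D(304,115)),mxt=(S(396,290),D(288,152)))
X={}
for k,(a,b) in P.items():
    x,e=tri(a,b);X[k]=x;print(k,x.round(4),np.round(e,4))
g=[(atz("scene",P[k][0],.088),atz("side",P[k][1],.088)) for k in("green","red")];print("at88",np.round(g,4))
pl=[(atz("scene",P[k][0],.1),atz("side",P[k][1],.1)) for k in("pxt","mxt")];print("at100",np.round(pl,4))
k=X["knob"];p=(X["pxt"]+X["mxt"])/2
v=(k-p)[:2];print("dist",np.linalg.norm(v),"yaw y-axis",np.degrees(np.arctan2(v[1],v[0])))
w=(X["pxt"]-X["mxt"])[:2];print("plate w",np.linalg.norm(w),"x dir",np.degrees(np.arctan2(w[1],w[0])))
# loose: bur stand & parts box
for nm,n,f,pts,z in(("bur top","scene",S,[(222,510),(352,500),(350,555),(218,545)],.028),("box top","side",D,[(218,258),(299,272),(273,365),(187,350)],.028),("bur","side",D,[(296,85),(384,90),(384,130),(300,130)],.028)):
    print(nm,[atz(n,f(*q),z).round(3)[:2].tolist() for q in pts])
E
```

```text
green [ 0.5228 -0.339   0.0896] [0.0001 0.0001]
red [ 0.5231 -0.3997  0.0872] [0.0001 0.0001]
knob [0.4921 0.0613 0.1415] [0.0009 0.0009]
pxt [ 0.5672 -0.0709  0.0988] [0.0005 0.0005]
mxt [ 0.5331 -0.0839  0.095 ] [0.0001 0.0001]
at88 [[[ 0.5217 -0.3407  0.088 ]
  [ 0.5241 -0.3386  0.088 ]]

 [[ 0.5235 -0.3986  0.088 ]
  [ 0.5226 -0.3999  0.088 ]]]
at100 [[[ 0.5682 -0.0703  0.1   ]
  [ 0.5658 -0.0714  0.1   ]]

 [[ 0.5363 -0.0796  0.1   ]
  [ 0.5294 -0.087   0.1   ]]]
dist 0.15032413141571702 yaw y-axis 112.70372033841322
plate w 0.0364481895610283 x dir 20.85256271599026
bur top [[0.676, -0.067], [0.617, -0.025], [0.642, 0.005], [0.692, -0.048]]
box top [[0.468, -0.075], [0.497, -0.127], [0.423, -0.166], [0.393, -0.114]]
bur [[0.645, 0.001], [0.688, -0.056], [0.652, -0.084], [0.608, -0.035]]
```

The scene crop shows the green top at (156,82) and the knob at (626,333). The side crop shows green at (584,360) and the plate's top corners at (304,115) and (288,152). That puts green at about (0.523,-0.339), the plate at about (0.55,-0.078), and the gate's +y at about 112.5° in the world. Moving high over to the button with the fingers closed.

```bash
python3 -m pendant '[[1,[-40,-31,0],[0,0,0]],[1,[-40,-31,0],[0,0,0]],[1,[-40,-31,0],[0,0,0]],[1,[-40,-31,0],[0,0,0]],[1,[-40,-31,0],[0,0,0]],[1,[-40,-31,0],[0,0,0]],[1,[-40,-31,0],[0,0,0]],[1,[-40,-31,0],[0,0,0]]]'; python3 -m pendant '[[1,[-25,-38,0],[0,0,0]],[1,[-25,-38,0],[0,0,0]],[1,[-25,-38,0],[0,0,0]],[1,[-25,-38,0],[0,0,0]],[1,[-25,-38,0],[0,0,0]],[1,[-25,-38,0],[0,0,0]],[1,[-25,-38,0],[0,0,0]],[1,[-25,-38,0],[0,0,0]]]';python3 -m pendant '[[1,[-25,-38,0],[0,0,0]],[1,[-25,-38,0],[0,0,0]],[1,[-25,-38,0],[0,0,0]],[1,[-25,-38,0],[0,0,0]],[1,[0,0,0],[0,0,0]],[1,[0,0,0],[0,0,0]]]'
cat > st.py <<'E'
from plant import r,cams
from h import *
from scipy.spatial.transform import Rotation as Ro
def go(t):
    s=r.get_state();R=Ro.from_quat(s["eef_rot"]).as_matrix();p=np.array(s["tool_pos"])
    print("clk",round(s["clock"],2),"p",p.round(4),"q",np.round(s["q"],2),"F",np.round(s["contact_force"],1),"open",round(s["opening"],3))
    print("tool x,y,z",R.T.round(3).tolist()); print("to target tool mm",(1000*R.T@(np.array(t)-p)).round(1)); return p,R
def wrist(p,R,X):
    d=cams.snapshot("wrist");T=d["tool_from_camera"];K=d["camera_matrix"];out=[]
    for x in X:
        c=np.linalg.inv(T)@np.r_[R.T@(np.array(x)-p),1];v=np.array([c[0],-c[1],-c[2]])
        rr=np.hypot(v[0],v[1]);th=np.arctan2(rr,v[2]);out.append(K[:2,2]+np.array([K[0,0],K[1,1]])*th*v[:2]/rr)
    return d,np.array(out)
E
python3 - <<'E'
from st import *
p,R=go([.523,-.339,.088]); d,o=wrist(p,R,[[.523,-.339,.088],[.523,-.399,.088]]); print(o)
cv2.imwrite("pics/w1.png",cv2.resize(d["img"][...,::-1],(800,600)))
print(o*800/560)
E
```

```text
clock: 1.1
tool_pos: [0.4531, 0.1974, 0.2385]
eef_rot: [0.224, 0.974, -0.0, -0.0]
contact_force: [1.3, 0.5, -0.0]
opening: 0.119
finger_force: 0.0
clock: 2.1
tool_pos: [0.4994, -0.1633, 0.2385]
eef_rot: [0.224, 0.974, 0.0, -0.0]
contact_force: [0.7, -0.7, -0.5]
opening: 0.003
finger_force: 0.0
clock: 2.85
tool_pos: [0.5228, -0.3411, 0.2382]
eef_rot: [0.224, 0.975, 0.001, -0.001]
contact_force: [0.4, 0.1, 0.0]
opening: 0.003
finger_force: 0.0
clk 2.85 p [ 0.5228 -0.3411  0.2382] q [ 0.67  0.7  -0.3   1.56  0.24  0.92  1.41] F [0.4 0.1 0. ] open 0.003
tool x,y,z [[-0.899, 0.437, 0.001], [0.437, 0.899, 0.001], [-0.001, 0.002, -1.0]]
to target tool mm [  0.5   1.8 150.2]
[[274.14739003 185.87886688]
 [218.10015438 212.48285242]]
[[391.63912861 265.5412384 ]
 [311.57164911 303.54693203]]
```

View pics/w1.png

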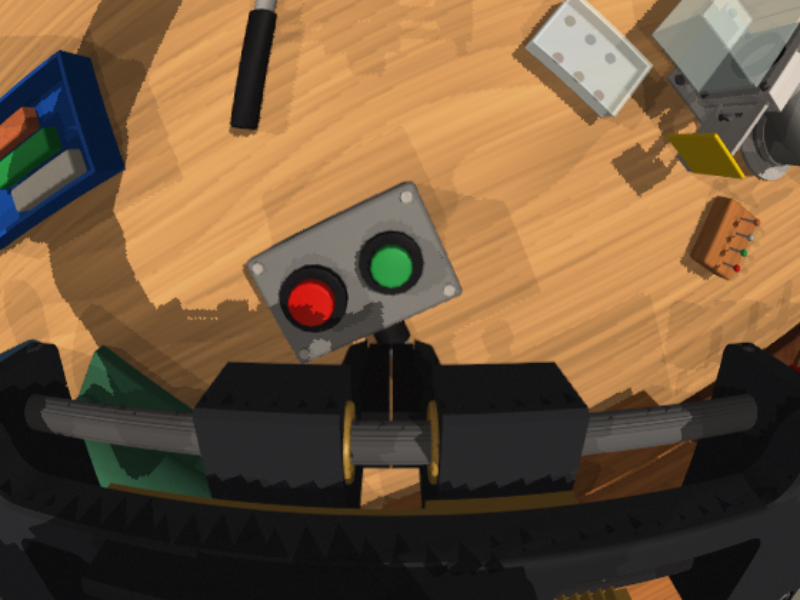

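The wrist view shows green at (391,266) and red at (311,303), just where predicted. The tool is over the green button, so I'm going down.

```bash
python3 -m pendant '[[1,[0,2,45],[0,0,0]],[1,[0,0,45],[0,0,0]],[1,[0,0,40],[0,0,0]],[1,[0,0,10],[0,0,0]],[1,[0,0,5],[0,0,0]],[1,[0,0,0],[0,0,0]]]'; python3 -m pendant '[[1,[0,0,5],[0,0,0]],[1,[0,0,4],[0,0,0]],[1,[0,0,0],[0,0,0]]]'
```

```text
clock: 3.65
tool_pos: [0.5248, -0.3405, 0.095]
eef_rot: [0.224, 0.975, -0.0, 0.001]
contact_force: [0.5, 1.2, 0.1]
opening: 0.005
finger_force: 0.0
clock: 4.03
tool_pos: [0.5252, -0.341, 0.0864]
eef_rot: [0.225, 0.974, -0.0, 0.002]
contact_force: [-0.1, -0.3, 10.2]
opening: 0.005
finger_force: 5.0
```

```bash
python3 -m pendant '[[1,[0,0,0],[0,0,0]],[1,[0,0,0],[0,0,0]]]'; python3 -m pendant '[[1,[0,0,1.5],[0,0,0]],[1,[0,0,0],[0,0,0]]]'; python3 - <<'E'
from st import *
p,R=go([.523,-.339,.082]); d=cams.snapshot("side")
cv2.imwrite("pics/s2.png",cv2.resize(d["img"][240:330,340:460,::-1],None,fx=6,fy=6,interpolation=cv2.INTER_CUBIC))
E
```

```text
clock: 4.28
tool_pos: [0.5252, -0.341, 0.0864]
eef_rot: [0.225, 0.974, -0.0, 0.002]
contact_force: [-0.8, 0.5, 9.6]
opening: 0.007
finger_force: 4.8
clock: 4.53
tool_pos: [0.5253, -0.341, 0.0863]
eef_rot: [0.225, 0.974, -0.001, 0.002]
contact_force: [-1.7, 1.3, 19.8]
opening: 0.004
finger_force: 9.5
clk 4.53 p [ 0.5253 -0.341   0.0863] q [ 0.63  0.89 -0.23  1.68  0.32  0.61  1.33] F [-1.7  1.3 19.8] open 0.004
tool x,y,z [[-0.899, 0.438, -0.004], [0.438, 0.899, -0.0], [0.003, -0.002, -1.0]]
to target tool mm [2.9 0.8 4.2]
```

View pics/s2.png

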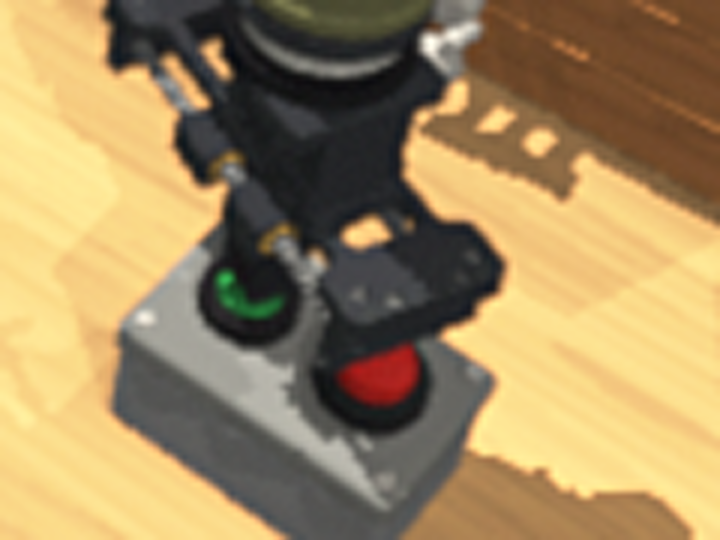

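The side view shows the shut fingertips (35 mm wide) resting on the black collar around the green button. The contact is stiff at z=0.086, so the button is only about 2 mm down. I'll lift, open, and press with a single finger, keeping the other finger on the side away from red.

```bash
python3 -m pendant '[[1,[0,0,-30],[0,0,0]],[-1,[0,0,-50],[0,0,0]],[-1,[0,26,-10],[0,0,0]],[-1,[0,26,0],[0,0,0]],[-1,[0,0,0],[0,0,0]],[-1,[0,0,0],[0,0,0]],[-1,[0,0,0],[0,0,0]]]'; python3 - <<'E'
from st import *
p,R=go([.523,-.339,.088]); d,o=wrist(p,R,[[.523,-.339,.088],[.524,-.339,.088],[.523,-.338,.088]]); print(o)
h=cv2.cvtColor(d["img"],cv2.COLOR_RGB2HSV);k,l,st,c=cv2.connectedComponentsWithStats(cv2.inRange(h,(50,130,50),(80,255,255)))
for i in range(1,k):
    if st[i,4]>40: print(st[i],c[i])
cv2.imwrite("pics/w2.png",cv2.resize(d["img"][...,::-1],(800,600)))
print("-y finger tip offset", R@[0,-52.75,0])
E
```

```text
clock: 5.45
tool_pos: [0.5455, -0.2954, 0.1728]
eef_rot: [0.226, 0.974, -0.001, -0.001]
contact_force: [-0.2, -0.1, -0.6]
opening: 0.66
finger_force: 0.0
clk 5.45 p [ 0.5455 -0.2954  0.1728] q [ 0.57  0.77 -0.27  1.64  0.27  0.77  1.3 ] F [-0.2 -0.1 -0.6] open 0.66
tool x,y,z [[-0.898, 0.44, 0.001], [0.44, 0.898, -0.001], [-0.001, -0.001, -1.0]]
to target tool mm [  1.  -48.9  84.8]
[[206.71761374 205.2352297 ]
 [207.3539419  206.38507483]
 [207.85169761 204.67648314]]
[ 189  187   37   38 1088] [206.73713235 205.23161765]
-y finger tip offset [-23.18448033 -47.3818312    0.06666058]
```

View pics/w2.png

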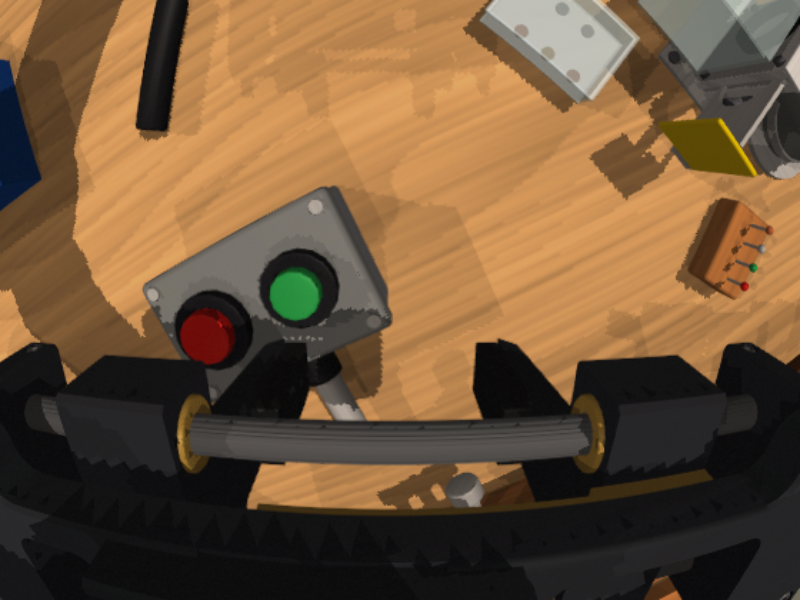

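Green at (295,293) matches the estimate to within a pixel. Pressing with the -y finger now.

```bash
python3 -m pendant '[[-1,[1,4,0],[0,0,0]],[-1,[0,0,30],[0,0,0]],[-1,[0,0,30],[0,0,0]],[-1,[0,0,18],[0,0,0]],[-1,[0,0,0],[0,0,0]]]'; python3 -m pendant '[[-1,[0,0,4],[0,0,0]],[-1,[0,0,4],[0,0,0]],[-1,[0,0,0],[0,0,0]],[-1,[0,0,0],[0,0,0]]]'
```

```text
clock: 6.12
tool_pos: [0.547, -0.2893, 0.0942]
eef_rot: [0.224, 0.975, 0.0, -0.001]
contact_force: [-0.5, 0.1, 0.1]
opening: 0.996
finger_force: 0.0
clock: 6.62
tool_pos: [0.5483, -0.2899, 0.088]
eef_rot: [0.224, 0.974, -0.0, 0.001]
contact_force: [1.5, 0.2, 2.4]
opening: 1.002
finger_force: 2.0
```

```bash
python3 -m pendant '[[-1,[0,0,-6],[0,0,0]],[-1,[1,-2.5,0],[0,0,0]],[-1,[0,0,6],[0,0,0]],[-1,[0,0,2],[0,0,0]],[-1,[0,0,0],[0,0,0]],[-1,[0,0,0],[0,0,0]]]';  python3 -m pendant '[[-1,[0,0,1.5],[0,0,0]],[-1,[0,0,0],[0,0,0]],[-1,[0,0,0],[0,0,0]]]'
```

```text
clock: 7.38
tool_pos: [0.5448, -0.2919, 0.0863]
eef_rot: [0.225, 0.974, -0.001, -0.0]
contact_force: [-2.8, 1.2, 13.3]
opening: 0.997
finger_force: 6.9
clock: 7.75
tool_pos: [0.5449, -0.2919, 0.086]
eef_rot: [0.225, 0.974, -0.001, -0.0]
contact_force: [-4.3, 3.1, 22.6]
opening: 1.0
finger_force: 11.4
```

The contact is stiff at 0.086 again. I'll check whether the button is really down by comparing the side image now with the one from before.

```bash
python3 - <<'E'
from st import *
p,R=go([.523,-.339,.082]); a=C["side"]["img"]; b=cams.snapshot("side")["img"]; w=cams.snapshot("wrist")["img"]
f=lambda im:cv2.resize(im[270:310,362:417,::-1],None,fx=7,fy=7,interpolation=cv2.INTER_CUBIC)
o=np.hstack([f(a),f(b)]); o2=cv2.resize(w[130:330,60:340,::-1],(o.shape[1]//2,275))
o2=np.hstack([o2,np.zeros((275,o.shape[1]-o2.shape[1],3),np.uint8)])
cv2.imwrite("pics/cmp.png",np.vstack([o,o2]));print(o.shape)
for im in(a,b):
    m=cv2.inRange(cv2.cvtColor(im,cv2.COLOR_RGB2HSV)[270:310,362:417],(50,130,50),(80,255,255));y,x=np.nonzero(m);print(len(y),y.min()+270,y.max()+270,x.min()+362,x.max()+362)
print(r.get_state()["moment"])
E
```

```text
clk 7.75 p [ 0.5449 -0.2919  0.086 ] q [ 0.54  0.89 -0.22  1.7   0.31  0.59  1.25] F [-4.3  3.1 22.6] open 1.0
tool x,y,z [[-0.899, 0.438, 0.0], [0.438, 0.899, -0.002], [-0.001, -0.002, -1.0]]
to target tool mm [ -0.9 -51.9   4.1]
(280, 770, 3)
103 282 292 376 387
56 286 292 376 387
[-0.33148261  1.56393596 -0.29508854]
```

View pics/cmp.png

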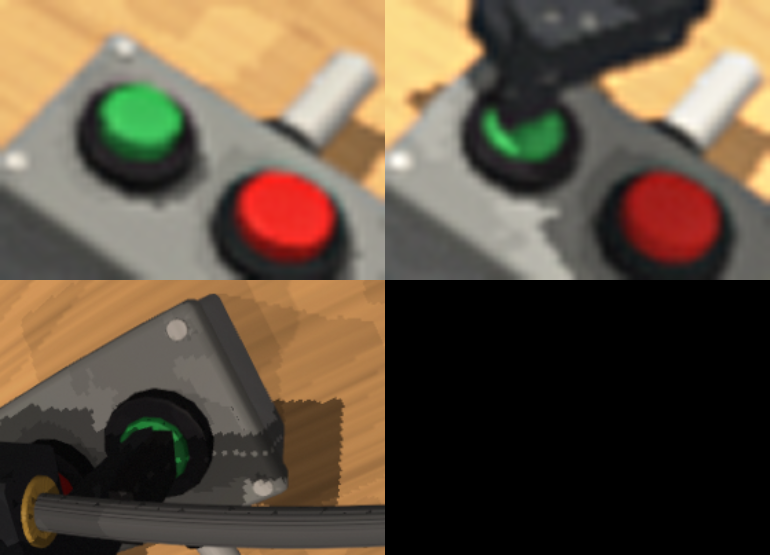

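```bash
python3 - <<'E'
from st import *
t=np.linspace(0,6.283,73)
for z in(.088,.086,.084,.082):
    q=np.array([proj("side",[.523+.014*np.cos(a),-.339+.014*np.sin(a),z]) for a in t])
    l=q[q[:,0].argmin()];rr=q[q[:,0].argmax()]
    print(z,"crop coords: left",((l-[362,270]+.5)*7).round(),"right",((rr-[362,270]+.5)*7).round(),"bottom",((q[:,1].max()-270+.5)*7).round(),"top",((q[:,1].min()-270+.5)*7).round())
E
```

```text
0.088 crop coords: left [101. 111.] right [179. 122.] bottom 147.0 top 84.0
0.086 crop coords: left [100. 115.] right [178. 125.] bottom 150.0 top 87.0
0.084 crop coords: left [ 99. 118.] right [178. 128.] bottom 154.0 top 91.0
0.082 crop coords: left [ 99. 121.] right [177. 132.] bottom 157.0 top 94.0
```

The pressed face's lower edge is at about row 160, which fits z=0.082, so the green button is fully down and the reported TCP z reads about 4 mm high. Releasing and moving behind the plate with the fingers shut and the tool's y turned along the gate's y.

```bash
python3 -m pendant '[[-1,[0,0,-30],[0,0,0]],[-1,[0,0,-40],[0,0,0]],[1,[0,0,-40],[0,0,0]],[1,[14,41.5,0],[0,0,0]],[1,[14,41.5,0],[0,0,0]],[1,[14,41.5,0],[0,0,0]],[1,[14,41.5,0],[0,0,0]]]';python3 -m pendant '[[1,[0,0,0],[0,0,-9.7]],[1,[0,0,0],[0,0,-9.7]],[1,[0,0,0],[0,0,-9.7]],[1,[0,0,0],[0,0,-9.7]],[1,[0,0,0],[0,0,-9.7]],[1,[0,0,0],[0,0,0]],[1,[0,0,0],[0,0,0]]]'; python3 - <<'E'
from st import *
p,R=go([.567,-.1185,.065]); P=[[.5672,-.0709,.1],[.5300,-.0850,.1],[.55,-.0775,.1]]; d,o=wrist(p,R,P); print(o*800/560)
cv2.imwrite("pics/w3.png",cv2.resize(d["img"][...,::-1],(800,600)))
E
```

```text
clock: 8.72
tool_pos: [0.5671, -0.1163, 0.1928]
eef_rot: [0.225, 0.974, -0.0, -0.001]
contact_force: [0.1, 0.7, -0.5]
opening: 0.455
finger_force: 0.0
clock: 9.6
tool_pos: [0.5673, -0.1177, 0.1932]
eef_rot: [-0.194, 0.981, 0.0, -0.0]
contact_force: [0.6, -0.5, -0.4]
opening: 0.004
finger_force: 0.0
clk 9.6 p [ 0.5673 -0.1177  0.1932] q [ 0.41  0.72 -0.49  1.74  0.45  0.79  1.66] F [ 0.6 -0.5 -0.4] open 0.004
tool x,y,z [[-0.925, -0.381, 0.001], [-0.381, 0.925, 0.001], [-0.001, 0.0, -1.0]]
to target tool mm [  0.5  -0.7 128.2]
[[468.24303784 320.79169555]
 [473.81225679 249.92652506]
 [470.78232011 288.71149834]]
```

View pics/w3.png

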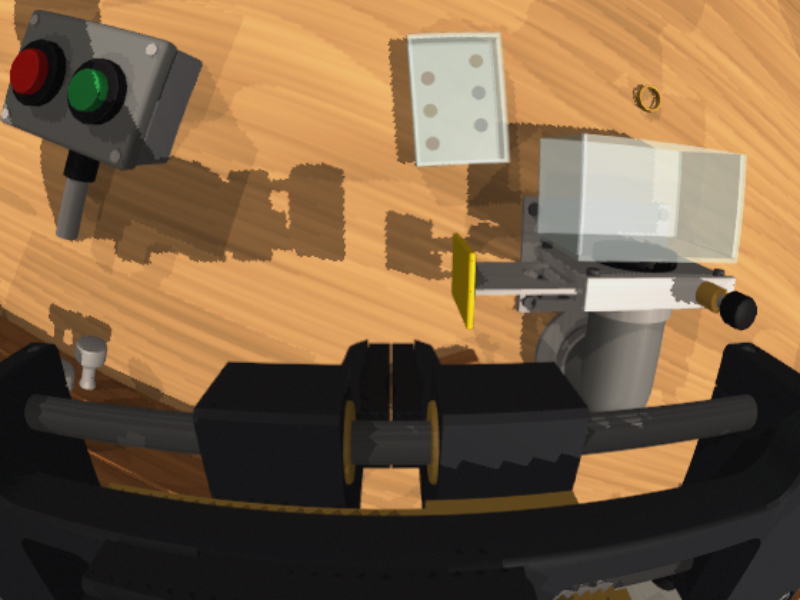

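The wrist view shows the plate's top edge from (472,250) to (472,328), centred and square to the tool as predicted. Going down, then up to the plate.

```bash
python3 -m pendant '[[1,[0,0,45],[0,0,0]],[1,[0,0,45],[0,0,0]],[1,[0,0,30],[0,0,0]],[1,[0,0,8],[0,0,0]],[1,[0,0,0],[0,0,0]]]'; python3 -m pendant '[[1,[0,10,0],[0,0,0]],[1,[0,8,0],[0,0,0]],[1,[0,7,0],[0,0,0]],[1,[0,6,0],[0,0,0]],[1,[0,0,0],[0,0,0]]]'
```

```text
clock: 10.28
tool_pos: [0.568, -0.1175, 0.066]
eef_rot: [-0.195, 0.981, -0.0, 0.0]
contact_force: [-0.3, 0.0, 1.4]
opening: 0.003
finger_force: 0.0
clock: 10.9
tool_pos: [0.5568, -0.0904, 0.0664]
eef_rot: [-0.195, 0.981, -0.001, 0.001]
contact_force: [2.0, -3.1, 3.2]
opening: 0.004
finger_force: 2.2
```

Contact has been made (about 3.5 N). Pushing home.

```bash
python3 -m pendant '[[1,[0,9,0],[0,0,0]],[1,[0,9,0],[0,0,0]],[1,[0,9,0],[0,0,0]],[1,[0,9,0],[0,0,0]],[1,[0,9,0],[0,0,0]],[1,[0,6,0],[0,0,0]],[1,[0,3,0],[0,0,0]],[1,[0,0,0],[0,0,0]]]'; python3 - <<'E'
from st import *
p,R=go([.55,-.0775,.065]);print(np.linalg.norm(p[:2]-[.5568,-.0904]))
E
```

```text
clock: 11.9
tool_pos: [0.5373, -0.0444, 0.0665]
eef_rot: [-0.193, 0.981, -0.004, 0.001]
contact_force: [4.8, -11.1, 2.4]
opening: 0.004
finger_force: 6.2
clk 11.9 p [ 0.5373 -0.0444  0.0665] q [ 0.17  0.86 -0.3   1.95  0.6   0.42  1.37] F [  4.8 -11.1   2.4] open 0.004
tool x,y,z [[-0.925, -0.379, -0.001], [-0.379, 0.925, -0.008], [0.004, -0.007, -1.0]]
to target tool mm [  0.8 -35.5   1.8]
0.04998955591602304
```

```bash
python3 -m pendant '[[1,[0,3,0],[0,0,0]],[1,[0,2,0],[0,0,0]],[1,[0,0,0],[0,0,0]],[1,[0,0,0],[0,0,0]]]'
```

```text
clock: 12.4
tool_pos: [0.5372, -0.0443, 0.0668]
eef_rot: [-0.191, 0.982, -0.006, 0.002]
contact_force: [7.7, -20.1, 1.4]
opening: 0.006
finger_force: 10.8
```

The force has risen to 21 N with no further travel, so it's on the end stop. Letting go.

```bash
python3 -m pendant '[[1,[0,-30,0],[0,0,0]],[1,[0,-40,0],[0,0,0]],[1,[0,-20,0],[0,0,0]],[1,[0,0,-40],[0,0,0]],[1,[0,0,-50],[0,0,0]],[1,[0,0,-40],[0,0,0]],[1,[0,0,0],[0,0,0]],[1,[0,0,0],[0,0,0]]]'; python3 - <<'E'
from st import *
go([.55,-.0775,.065]); d=cams.snapshot("scene");e=cams.snapshot("side")
f=lambda im,x,y,w,h:cv2.resize(im[y:y+h,x:x+w,::-1],(w*4,h*4),interpolation=cv2.INTER_CUBIC)
cv2.imwrite("pics/end.png",np.hstack([f(d["img"],230,150,100,120),f(e["img"],236,190,95,120)]))
E
```

```text
clock: 13.4
tool_pos: [0.5669, -0.1174, 0.1951]
eef_rot: [-0.196, 0.981, 0.0, -0.001]
contact_force: [0.1, -0.2, 0.4]
opening: 0.001
finger_force: 0.0
clk 13.4 p [ 0.5669 -0.1174  0.1951] q [ 0.42  0.72 -0.5   1.74  0.46  0.8   1.65] F [ 0.1 -0.2  0.4] open 0.001
tool x,y,z [[-0.923, -0.384, 0.001], [-0.384, 0.923, 0.001], [-0.001, 0.0, -1.0]]
to target tool mm [1.000e-01 4.320e+01 1.301e+02]
```

View pics/end.png

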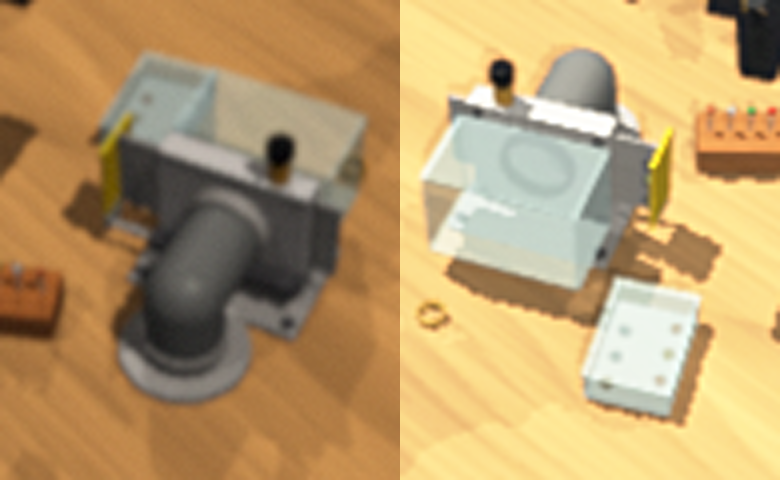

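The slide is caught half open: the plate at (657,175) is closer to the housing, and the slide's end sticks out on the other side. The box and bur stand haven't moved, and the arm is clear.

```bash
python3 -c "
from plant import r
print(r.finish_job())"
```

```text
the job is handed in; nothing more can be done
None
```

I pressed the green start button with the gate shut, pushed the slide home until it stopped at 21 N, and let it spring back to half open on its pin; the job is handed in (no verdict returned), with the full button press and the half-open catch judged from camera images only.

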